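# Find the full tin at the packing bench

### The arm

A 7-joint arm with a two-finger parallel gripper is mounted at the origin on the work surface. World frame = base frame: x ahead of the robot, y to its left, z up, the work surface at z = 0. Lengths are in mm, angles in degrees, forces in N, time in s.
With the tool pointing down it reaches from about 350 to 900 mm from the base axis. Payload 19.9 kg.
Tool frame: the origin (TCP) lies between the finger pads; the fingertips stand arm.tip_reach ahead of it and the grasp point (between the pads) lies 11 mm behind it (arm.tip_reach is the distance from the TCP to the fingertips, in mm); z points along the fingers, y is the direction in which the jaws open and shut (so a half turn about z gives the same grasp; the last joint's range is limited). The gripper opens to 85 mm and grips with 20 to 120 N. Pads are 22 mm wide; open, the fingers measure 114 mm over their backs; the gripper's body (76 mm by 85 mm) begins 54 mm behind the grasp point. The pads swing forward as they close: fully open they stand 13 mm farther back than shut.
Start: joints at [67.638, 23.915, -0.59, 92.452, 0.269, 63.638, -3.037], TCP at [213.601, -587.347, 239.26] pointing down, gripper open.
Joint ranges: [-161.28, 161.28], [-22.2, 115.67], [-73.04, 71.86], [3.21, 147.25], [-68.34, 248.33], [10.77, 114.83], [-161.83, 161.83]. Speed limits (degrees/s): [108.29, 108.29, 136.94, 136.94, 172.46, 172.46, 172.46].

### API

Orientations are given as [roll, pitch, yaw] about the fixed x, y, z axes, in that order (R = Rz(yaw) Ry(pitch) Rx(roll)).
In Python, from plant import arm gives the robot as it stands.
- The arm moves only by the tool carry_out, never from a script. Its argument "moves" is a list of rows, each a list of 3 entries, a list of its own where there are three numbers: the closure, from 0 (fully open) to 1 (shut), then the shift along the world's x, y, z in cm, then the turn, a rotation vector about the world's x, y, z in degrees. In form: [[fingers, [x, y, z], [wx, wy, wz]], ...]. A call has 1 to 12 rows; each row shifts and turns the pose as measured when the row begins; what a row does not reach is not made up. A row lasts 1/8 s, in which the tool goes at most 62.5 mm and 10.7 degrees, less where a joint would pass 70% of its speed; a pose out of reach is approached as far as the arm can. A call with a gripper value outside its range is refused whole. The fingers move at their own pace and stop on an object; "newtons" is the grip in N (left out, the last holds). Time passes only in rows, so rows that do not move let the fingers close. It gives the time, the measured TCP pose, the force and the opening at its end, in the units of the state.
- arm.get_obs(): the state, without advancing time (a new reading comes with each control period).
- arm.capture(name): name is "scene" or "top" or "wrist"; returns a dict with "img" (400x640x3 uint8, red, green, blue), "z_map" (400x640 float32, mm along the optical axis (not along the pixel's ray), 0 where there is no reading), "camera_matrix" (3x3 intrinsics, pixels), "R" (3x3) and "t" (3): a world point X has camera coordinates R X + t; the wrist camera has in their place "hand_eye" (4x4, takes a point from camera to tool coordinates, whose origin is the TCP and whose axes are the flange's). Camera axes: x right, y down, z forward; pixel columns grow to the right and rows downward; lengths in mm; the calibration is good to about 2 mm. A picture is of the moment at which its call begins: read the wrist's pose just before it.
- arm.finish_job(): hands the job in, once; it reports no verdict.
Trained networks look in the newest picture that a camera, given by its name, has taken for a name from the list of things; names that differ only in an ending like _2 or _b are one class to them, and where a whole thing is asked for, a point or a joint stands for the part that bears it (a point fixed in the world has none). Each returns a list of dicts, best first, with "p" (0 to 1); they miss things now and then, are a little off and sometimes report something else, mostly with a low value. They report only what shows in the picture. A call takes as long as a camera call. They do not tell look-alikes from the thing itself.
- arm.outline_of(camera, label): "pixels" (400x640 bool, what is visible of it) and "rect" ([left, top, width, height] in pixels, round what is visible of it).
The state is a dict: "time": time; "joint_pos": joint angles; "qd": joint speeds; "tau": joint torques, N m; "tool_pos": TCP position; "ee_rot": TCP orientation; "wrist_force": force on the tool from outside, world axes, zero at the start; "torque": the same for the moment, N m; "opening": finger opening in mm.
Only numpy, scipy, OpenCV 4.12 (cv2) and the standard library are available. Lean on these libraries where they do the work, as an engineer would, in place of code of your own. Each camera call takes 0.05 s, during which the arm holds its last target. There are 200 camera calls.

### The job

Three look-alike closed tins stand on the packing bench: one is full and ships today, the other two are part-used. Heft them to find the heaviest, stand the two lighter ones upright on top of the flat black box, and finish holding the heaviest tin up, upright and still, about 20 cm above the bench: the program ends while you are still holding it. Tip no tin over and leave everything else on the bench where it is.

Things in the scene. Friction and masses are not known exactly. Their poses are not given: they have to be found in the camera images.
- tin_a: closed round press-lid tin of bare metal, 60 mm diameter, 85 mm tall, upright on the bench at the start; its contents fill it and shift by no more than 2 mm; origin at the centre of its underside, z up through the lid. The three tins look exactly alike; their masses lie between 0.2 and 0.7 kg. The two part-used ones weigh within 100 g of each other, and the heaviest weighs at least 150 g more than either; which tin it is cannot be seen
- tin_b: second tin, the same outside as tin_a: closed round press-lid tin of bare metal, 60 mm diameter, 85 mm tall, upright on the bench at the start; its contents fill it and shift by no more than 2 mm; origin at the centre of its underside, z up through the lid
- tin_c: third tin, the same outside as tin_a: closed round press-lid tin of bare metal, 60 mm diameter, 85 mm tall, upright on the bench at the start; its contents fill it and shift by no more than 2 mm; origin at the centre of its underside, z up through the lid
- shipping_box: flat closed black shipping box with a small purple-edged label in the middle of its top, 300 mm (its x) by 200 mm (its y) by 45 mm high, fixed to the bench; origin at the centre of its underside, z up, so its flat top is 45 mm above the bench
- cutter: bystander: yellow box cutter lying flat, 148 x 22 x 14 mm, long axis x, origin under the middle of its handle
- tape_roll: bystander: roll of tan tape lying flat, 90 mm diameter, 48 mm high, origin at the centre of its underside
- tape_gun: bystander: hand tape dispenser with a tan roll and handle and a blue frame, about 220 x 65 x 86 mm, origin on the bench under the roll; the handle points to its -x
- marker: bystander: black marker pen lying flat along its x, 130 mm long, 17 mm thick, origin under its middle
- mug: bystander: white mug, 80 mm diameter, 90 mm tall, handle towards its +y, origin at the centre of its underside
Mind the look-alikes: they are no part of the job. Leave any red or yellow look-alike of the tin_c alone.

How it is judged (in metres and radians):
At the end, for the whole second after the job is handed in: One tin in the fingers (over 1 N), underside over 150 mm up, tilt under 0.35 rad, under 0.05 m/s, not touching box or tins. The other two are the light ones (each loads the box with 1 to 4.2 N), at rest on its top (within 5 mm, centre over it), tilt under 0.1 rad, free of the fingers ((((height (world z) of tin_a above 0.15 m and angle between tin_a's own z axis and vertical below 0.35 rad and linear speed of tin_a below 0.05 m/s and contact force between tin_a and the fingers above 1 N and contact force between tin_a and shipping_box below 0.1 N and contact force between tin_a and tin_b below 0.1 N and contact force between tin_a and tin_c below 0.1 N) and (contact force between tin_b and shipping_box between 1 and 4.2 N and contact force between tin_b and the fingers below 0.1 N and angle between tin_b's own z axis and vertical below 0.1 rad and linear speed of tin_b below 0.03 m/s and x of tin_b in the frame of shipping_box between -0.15 and 0.15 m and y of tin_b in the frame of shipping_box between -0.1 and 0.1 m and z of tin_b in the frame of shipping_box between 0.04 and 0.05 m) and (contact force between tin_c and shipping_box between 1 and 4.2 N and contact force between tin_c and the fingers below 0.1 N and angle between tin_c's own z axis and vertical below 0.1 rad and linear speed of tin_c below 0.03 m/s and x of tin_c in the frame of shipping_box between -0.15 and 0.15 m and y of tin_c in the frame of shipping_box between -0.1 and 0.1 m and z of tin_c in the frame of shipping_box between 0.04 and 0.05 m)) or ((height (world z) of tin_b above 0.15 m and angle between tin_b's own z axis and vertical below 0.35 rad and linear speed of tin_b below 0.05 m/s and contact force between tin_b and the fingers above 1 N and contact force between tin_b and shipping_box below 0.1 N and contact force between tin_b and tin_a below 0.1 N and contact force between tin_b and tin_c below 0.1 N) and (contact force between tin_a and shipping_box between 1 and 4.2 N and contact force between tin_a and the fingers below 0.1 N and angle between tin_a's own z axis and vertical below 0.1 rad and linear speed of tin_a below 0.03 m/s and x of tin_a in the frame of shipping_box between -0.15 and 0.15 m and y of tin_a in the frame of shipping_box between -0.1 and 0.1 m and z of tin_a in the frame of shipping_box between 0.04 and 0.05 m) and (contact force between tin_c and shipping_box between 1 and 4.2 N and contact force between tin_c and the fingers below 0.1 N and angle between tin_c's own z axis and vertical below 0.1 rad and linear speed of tin_c below 0.03 m/s and x of tin_c in the frame of shipping_box between -0.15 and 0.15 m and y of tin_c in the frame of shipping_box between -0.1 and 0.1 m and z of tin_c in the frame of shipping_box between 0.04 and 0.05 m)) or ((height (world z) of tin_c above 0.15 m and angle between tin_c's own z axis and vertical below 0.35 rad and linear speed of tin_c below 0.05 m/s and contact force between tin_c and the fingers above 1 N and contact force between tin_c and shipping_box below 0.1 N and contact force between tin_c and tin_a below 0.1 N and contact force between tin_c and tin_b below 0.1 N) and (contact force between tin_a and shipping_box between 1 and 4.2 N and contact force between tin_a and the fingers below 0.1 N and angle between tin_a's own z axis and vertical below 0.1 rad and linear speed of tin_a below 0.03 m/s and x of tin_a in the frame of shipping_box between -0.15 and 0.15 m and y of tin_a in the frame of shipping_box between -0.1 and 0.1 m and z of tin_a in the frame of shipping_box between 0.04 and 0.05 m) and (contact force between tin_b and shipping_box between 1 and 4.2 N and contact force between tin_b and the fingers below 0.1 N and angle between tin_b's own z axis and vertical below 0.1 rad and linear speed of tin_b below 0.03 m/s and x of tin_b in the frame of shipping_box between -0.15 and 0.15 m and y of tin_b in the frame of shipping_box between -0.1 and 0.1 m and z of tin_b in the frame of shipping_box between 0.04 and 0.05 m)))); the arm keeps its last pose, push and grip.
It fails at once if a tin is tipped over (angle between any of tin_a, tin_b, tin_c's own z axis and vertical above 0.7 rad).
It fails at once if a bystander is moved by more than 4 cm (distance of any of cutter, tape_roll, tape_gun, marker, mug from where it was at the start of the episode above 0.04 m).
It also fails if it takes over 72 s, if anything falls off the work surface, if the arm or the gripper's body presses on something with over 40 N, if the wrist force passes 120 N, or if a joint passes its speed limit or range.

## Working session

There is one attempt and no reset: what is moved stays moved. The work goes in short steps, Python scripts to look and compute and a tool call to move; the robot and the scene stay as the last step left them, time stands still between calls to the robot, and variables do not carry over. Pictures are saved under pics/ and viewed, about 8 in all and at most 12, crops included, and the job is handed in when it is done.

Besides the shell and the picture viewer there is one more tool, called after ">>>" as a command line: name --argument value ..., lists and objects as JSON in quotes. carry_out: Moves the arm, as the interface text tells. Its arguments: {"type":"object","properties":{"moves":{"type":"array","items":{"type":"array"}},"newtons":{"type":"number"}},"required":["moves"]}

```bash
mkdir -p pics
cat > h.py <<'E'
from plant import arm
import numpy as np, cv2
def cloud(c):
    z=c["z_map"].astype(float);K=np.array(c["camera_matrix"])
    v,u=np.indices(z.shape)
    P=np.stack([(u-K[0,2])/K[0,0]*z,(v-K[1,2])/K[1,1]*z,z],-1)
    if "R" in c: W=(P-np.array(c["t"]).ravel())@np.array(c["R"])
    else: W=None
    W[z==0]=np.nan
    return W
E
python3 - <<'E'
from h import *
o=arm.get_obs();print(o,arm.tip_reach)
for n in ["top","scene"]:
    c=arm.capture(n);cv2.imwrite(f"pics/{n}0.png",c["img"][:,:,::-1]);W=cloud(c)
    for l in ["tin_a","shipping_box","cutter","tape_roll","tape_gun","marker","mug"]:
        for d in arm.outline_of(n,l):
            w=W[d["pixels"]];w=w[~np.isnan(w[:,0])]
            if len(w)==0: print(n,l,d["p"],d["rect"]);continue
            t=w[w[:,2]>np.percentile(w[:,2],95)-6]
            print(n,l,round(d["p"],2),d["rect"],"topmid",((np.percentile(t,2,0)+np.percentile(t,98,0))/2).round(),"lo",np.percentile(w,2,0).round(),"hi",np.percentile(w,98,0).round())
E
```

```text
{'time': 0.0, 'joint_pos': array([67.63705044, 23.94891603, -0.59100335, 92.4855358 ,  0.26839765,
       63.63889126, -3.03720582]), 'qd': array([-0.11123105, -0.03934929, -0.07203042,  0.01837691,  0.03258725,
       -0.056434  ,  0.05004032]), 'tau': array([-1.90904633e-03, -8.64428616e+01,  6.77963253e-01, -4.34905422e+01,
        1.90396188e-02,  7.19289004e-03,  3.24294354e-05]), 'tool_pos': array([ 213.49401953, -587.03965669,  238.65057145]), 'ee_rot': array([-1.79928162e+02,  4.25241770e-03,  1.99853503e+01]), 'wrist_force': array([ 0.36710808,  1.40911268, -0.42563457]), 'torque': array([0.01157688, 0.00421312, 0.00819025]), 'opening': 85.56767168006543} 8.0
top tin_a 0.98 [269.5, 218.6, 28.1, 26.6] topmid [480.  -2.  85.] lo [451. -30.   0.] hi [509.  27.  89.]
top tin_a 0.89 [351.9, 276.4, 28.1, 25.9] topmid [ 309. -177.   86.] lo [ 284. -204.   25.] hi [ 335. -148.   89.]
top tin_a 0.88 [414.5, 254.3, 33.8, 24.6] topmid [ 338. -355.   85.] lo [ 310. -382.   -1.] hi [ 366. -325.   88.]
top tin_a 0.59 [330.5, 166.7, 21.3, 31.0] topmid [ 585. -162.   85.] lo [ 556. -190.   
[... 1976 characters left out ...]
.  51.]
scene tape_gun 0.98 [203.6, 248.7, 99.4, 46.5] topmid [ 701. -365.   96.] lo [ 604. -445.    0.] hi [ 751. -261.   89.]
scene tape_gun 0.54 [328.8, 159.3, 19.4, 36.7] topmid [485.  -4.  87.] lo [462. -34.   8.] hi [514.  20.  89.]
scene tape_gun 0.49 [358.9, 124.5, 120.9, 82.3] topmid [530. 257.  46.] lo [385. 139.   5.] hi [686. 366.  49.]
scene marker 0.6 [182.0, 221.2, 29.5, 29.0] topmid [ 457. -426.   17.] lo [ 397. -437.    7.] hi [ 519. -414.   20.]
scene marker 0.52 [208.0, 253.4, 89.9, 38.8] topmid [ 694. -329.   85.] lo [ 615. -443.    3.] hi [ 749. -271.   88.]
scene mug 0.73 [314.8, 239.9, 49.4, 51.3] topmid [ 772. -166.   89.] lo [ 715. -233.    0.] hi [ 811. -101.   92.]
```

Run:
```python
import cv2
a=cv2.imread("pics/top0.png")[80:320,120:480];cv2.imwrite("pics/topc.png",cv2.resize(a,None,fx=2.2,fy=2.2,interpolation=cv2.INTER_CUBIC))
```

```text
(no output)
```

View pics/topc.png

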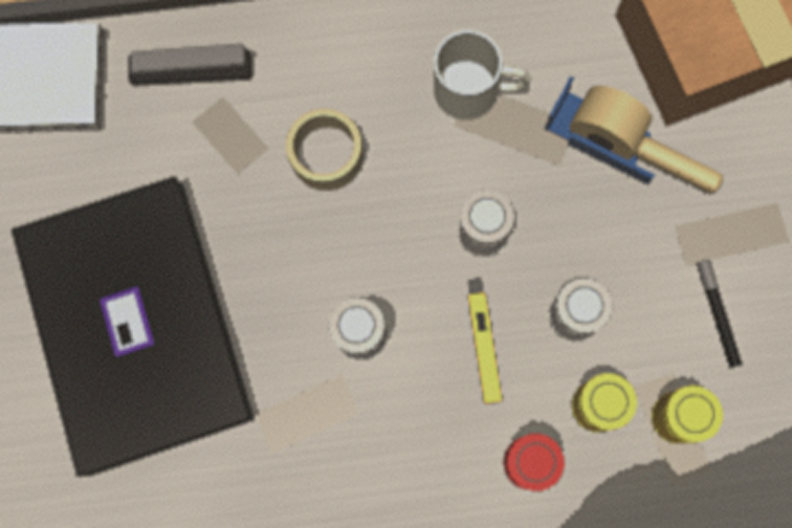

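Candidates in the crop: bare-metal tins at (357,325), (488,215) and (582,305); yellow tins at (607,402) and (693,413); red tin at (535,461). The description says bare metal, so I'm taking the three metal ones, at world (482,-3), (587,-163) and (472,-255). First I go above (472,-255).

>>> carry_out --moves '[[0,[3.2,4.2,0],[0,0,0]],[0,[3.2,4.2,0],[0,0,0]],[0,[3.2,4.2,0],[0,0,0]],[0,[3.2,4.2,0],[0,0,0]],[0,[3.2,4.2,0],[0,0,0]],[0,[3.2,4.2,0],[0,0,0]],[0,[3.2,4.2,0],[0,0,0]],[0,[3.2,4.2,0],[0,0,0]],[0,[0,0,0],[0,0,0]]]' --newtons 40

```text
time: 1.92
tool_pos: [475.4, -239.6, 240.2]
ee_rot: [179.9, -0.1, 19.9]
wrist_force: [-1.7, -1.0, 0.1]
opening: 85.6
```

```bash
cat >> h.py <<'E'
from scipy.spatial.transform import Rotation as Ro
def wcloud(c,o):
    z=c["z_map"].astype(float);K=np.array(c["camera_matrix"]);H=np.array(c["hand_eye"])
    v,u=np.indices(z.shape)
    P=np.stack([(u-K[0,2])/K[0,0]*z,(v-K[1,2])/K[1,1]*z,z],-1)
    W=(P@H[:3,:3].T+H[:3,3])@Ro.from_euler("xyz",o["ee_rot"],degrees=True).as_matrix().T+o["tool_pos"]
    W[z==0]=np.nan
    return W
def look(name,lo=80,hi=95):
    o=arm.get_obs();c=arm.capture("wrist");cv2.imwrite(f"pics/{name}.png",c["img"][:,:,::-1]);W=wcloud(c,o)
    print("tcp",o["tool_pos"].round(1),o["ee_rot"].round(1))
    m=((W[...,2]>lo)&(W[...,2]<hi)).astype(np.uint8)
    n,L,S,_=cv2.connectedComponentsWithStats(m)
    for i in range(1,n):
        if S[i,4]>150:
            w=W[L==i];(cx,cy),r=cv2.minEnclosingCircle(w[:,:2].astype(np.float32))
            print("top",S[i,:5],"circle",round(cx),round(cy),round(r),"mid",((np.percentile(w,1,0)+np.percentile(w,99,0))/2).round(),"rgb",c["img"][L==i].mean(0).round())
def force(n=16):
    f=[]
    for _ in range(n):
        f.append(arm.get_obs()["wrist_force"]);arm.capture("wrist")
    o=arm.get_obs();print("F",np.mean(f,0).round(2),"sd",np.std(f,0).round(2),"open",round(o["opening"],1),o["tool_pos"].round(1),o["ee_rot"].round(1),o["time"])
E
python3 - <<'E'
from h import *
look("w1");force(8)
E
```

```text
tcp [ 475.4 -239.6  240.2] [ 1.799e+02 -1.000e-01  1.990e+01]
top [ 245    0   69   74 4159] circle 589 -163 31 mid [ 588. -163.   86.] rgb [167. 167. 163.]
top [474   0  48  26 649] circle 679 -331 21 mid [ 673. -330.   84.] rgb [157. 140. 102.]
top [578   0  62  25 567] circle 705 -428 29 mid [ 699. -426.   87.] rgb [59. 43. 28.]
top [  45   54   72   70 3830] circle 483 -3 31 mid [484.  -4.  84.] rgb [156. 153. 145.]
top [ 303  159   59   58 2668] circle 474 -255 30 mid [ 475. -255.   86.] rgb [105. 100.  94.]
top [ 574  206   66  112 1570] circle 508 -611 71 mid [ 505. -607.   86.] rgb [59. 57. 55.]
top [ 280  252   54   49 2047] circle 366 -266 31 mid [ 367. -265.   84.] rgb [118.  99.  43.]
top [222 273  25  43 537] circle 313 -188 28 mid [ 313. -197.   84.] rgb [91. 24. 23.]
top [ 346  293   52   45 1807] circle 342 -356 31 mid [ 342. -355.   84.] rgb [162. 155.  71.]
top [551 307  89  31 712] circle 416 -622 56 mid [ 416. -619.   86.] rgb [19. 40. 73.]
top [  0 387  31  13 264] circle 72 40 22 mid [73. 39. 87.] rgb [16. 26. 24.]
F [ 0.09  0.18 -0.02] sd [0.51 0.37 0.53] open 85.4 [ 472.8 -243.9  240.1] [179.8   0.   19.5] 2.375
```

View pics/w1.png

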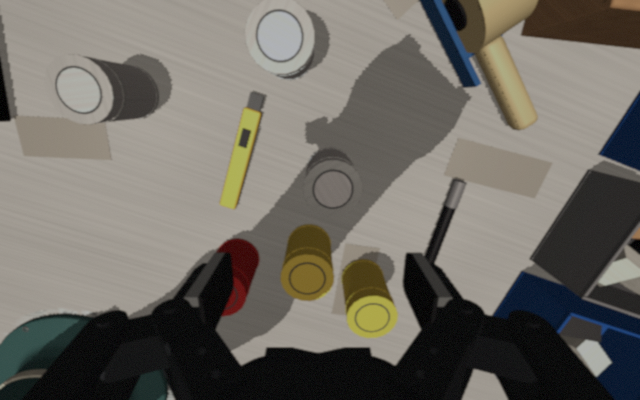

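The close crop shows the metal tin at pixel (333,190) in the arm's shadow, with yellow tins at (307,275) and (372,317) and the red one at (235,275). The choice holds, so I descend.

>>> carry_out --moves '[[0,[0.1,-0.6,-3],[0,0,0]],[0,[0.1,-0.5,-3],[0,0,0]],[0,[0,0,-3],[0,0,0]],[0,[0,0,0],[0,0,0]],[0,[0,0,0],[0,0,0]]]'

```text
time: 3.0
tool_pos: [474.8, -257.0, 149.6]
ee_rot: [179.7, -0.1, 19.4]
wrist_force: [0.7, -0.3, 1.1]
opening: 85.7
```

>>> carry_out --moves '[[0,[0,0.2,-3],[0,0,0]],[0,[0,0,-3],[0,0,0]],[0,[0,0,-3],[0,0,0]],[0,[0,0,-1.7],[0,0,0]],[0,[0,0,0],[0,0,0]],[0.6,[0,0,0],[0,0,0]],[0.6,[0,0,0],[0,0,0]],[0.6,[0,0,0],[0,0,0]],[0.6,[0,0,0],[0,0,0]],[0.6,[0,0,0],[0,0,0]],[0.6,[0,0,0],[0,0,0]]]'

```text
time: 4.38
tool_pos: [480.0, -258.0, 50.3]
ee_rot: [179.1, -0.6, 19.3]
wrist_force: [0.3, 0.3, -2.3]
opening: 59.8
```

>>> carry_out --moves '[[0.6,[0,0,1],[0,0,0]],[0.6,[0,0,2.5],[0,0,0]],[0.6,[0,0,3],[0,0,0]],[0.6,[0,0,3],[0,0,0]],[0.6,[0,0,3],[0,0,0]],[0.6,[0,0,0],[0,0,0]],[0.6,[0,0,0],[0,0,0]],[0.6,[0,0,0],[0,0,0]]]' --newtons 50

```text
time: 5.38
tool_pos: [478.8, -257.3, 181.0]
ee_rot: [179.1, -0.6, 19.3]
wrist_force: [-0.3, 0.8, -2.8]
opening: 59.4
```

Run:
```python
from h import *
force(16)
```

```text
F [-0.02 -0.08 -2.45] sd [0.66 0.5  0.46] open 59.8 [ 479.2 -257.5  181.7] [179.1  -0.6  19.3] 6.175
```

The first tin weighs about 2.45 N. The heaviest must be at least 3.4 N, so this one is light and goes straight to the far end of the box.

>>> carry_out --moves '[[0.6,[0.4,2,0.5],[0,0,0]],[0.6,[0.8,4,0],[0,0,0]],[0.6,[1,5,0],[0,0,0]],[0.6,[1,5,0],[0,0,0]],[0.6,[1,5,0],[0,0,0]],[0.6,[1,5,0],[0,0,0]],[0.6,[1,5,0],[0,0,0]],[0.6,[1,5,0],[0,0,0]],[0.6,[1,5,0],[0,0,0]],[0.6,[0.8,4,0],[0,0,0]],[0.6,[0.6,3,0],[0,0,0]],[0.6,[0,0,0],[0,0,0]]]'

```text
time: 7.68
tool_pos: [575.5, 237.8, 187.4]
ee_rot: [179.0, -0.8, 19.1]
wrist_force: [-0.5, -1.1, -2.5]
opening: 59.8
```

>>> carry_out --moves '[[0.6,[0.8,2,0],[0,0,0]],[0.6,[0.8,1.8,-1.5],[0,0,0]],[0.6,[0,0,-2],[0,0,0]],[0.6,[0,0,-2],[0,0,0]],[0.6,[0,0,-1],[0,0,0]],[0.6,[0,0,-0.5],[0,0,0]],[0.6,[0,0,0],[0,0,0]],[0.6,[0,0,0],[0,0,0]]]'

```text
time: 8.68
tool_pos: [592.6, 271.3, 114.4]
ee_rot: [178.9, -0.7, 18.8]
wrist_force: [0.3, 0.4, -2.6]
opening: 59.5
```

>>> carry_out --moves '[[0.6,[0,0,-0.8],[0,0,0]],[0.6,[0,0,-0.5],[0,0,0]],[0.6,[0,0,-0.2],[0,0,0]],[0.6,[0,0,0],[0,0,0]],[0.6,[0,0,0],[0,0,0]]]'

```text
time: 9.3
tool_pos: [592.9, 271.5, 99.2]
ee_rot: [178.9, -0.8, 18.9]
wrist_force: [0.6, 0.1, -3.5]
opening: 59.4
```

>>> carry_out --moves '[[0.6,[0,0,-0.2],[0,0,0]],[0.6,[0,0,-0.2],[0,0,0]],[0.6,[0,0,0],[0,0,0]]]'

```text
time: 9.68
tool_pos: [592.9, 271.6, 95.0]
ee_rot: [178.9, -0.8, 18.8]
wrist_force: [-0.4, -0.1, -3.1]
opening: 59.5
```

>>> carry_out --moves '[[0.6,[0,0,-0.15],[0,0,0]],[0.6,[0,0,-0.1],[0,0,0]],[0.6,[0,0,0],[0,0,0]]]'

```text
time: 10.05
tool_pos: [593.7, 271.8, 94.4]
ee_rot: [178.9, -0.9, 18.8]
wrist_force: [0.1, 0.1, -2.8]
opening: 59.5
```

>>> carry_out --moves '[[0.6,[0,0,-0.2],[0,0,0]],[0.6,[0,0,-0.2],[0,0,0]],[0.6,[0,0,0],[0,0,0]]]'

```text
time: 10.42
tool_pos: [594.8, 272.3, 94.5]
ee_rot: [178.8, -1.1, 18.8]
wrist_force: [-0.3, -0.7, -3.2]
opening: 59.7
```

Run:
```python
from h import *
force(6)
```

```text
F [0.52 0.22 2.3 ] sd [0.66 0.54 3.69] open 59.7 [595.2 272.3  94.2] [178.8  -1.2  18.8] 10.725
```

>>> carry_out --moves '[[0.3,[0,0,0],[0,0,0]],[0,[0,0,0],[0,0,0]],[0,[0,0,0],[0,0,0]],[0,[0,0,0],[0,0,0]],[0,[0,0,0],[0,0,0]],[0,[0,0,2],[0,0,0]],[0,[0,0,4],[0,0,0]],[0,[0,0,4],[0,0,0]],[0,[0,0,4],[0,0,0]],[0,[0,0,0],[0,0,0]]]'

```text
time: 11.98
tool_pos: [594.6, 272.6, 243.9]
ee_rot: [178.9, -1.3, 18.9]
wrist_force: [0.1, 0.3, -0.7]
opening: 85.4
```

Run:
```python
from h import *
look("w2",122,140); c=arm.capture("top");W=cloud(c)
m=(W[...,2]>38)&(W[...,2]<52)&(W[...,1]>110)&(W[...,1]<400)&(W[...,0]<700)
print(cv2.minAreaRect(W[m][:,:2].astype(np.float32)), W[m].mean(0))
m=(W[...,2]>122)&(W[...,2]<140)&(W[...,1]>110);print(m.sum(),np.nanmean(W[m],0))
```

```text
tcp [594.6 272.6 243.9] [178.9  -1.3  18.9]
top [   0    0   33  113 2010] circle 625 533 41 mid [624. 529. 131.] rgb [54. 52. 51.]
top [ 282  166   68   67 3546] circle 592 272 31 mid [592. 272. 129.] rgb [184. 182. 178.]
((528.1497802734375, 234.9899139404297), (300.61212158203125, 148.896484375), 11.770600318908691) [548.0382074  207.61232338  43.48519484]
609 [582.48386874 403.9804045  130.15462031]
```

>>> carry_out --moves '[[0,[-1.6,-4,0],[0.6,1.6,0]],[0,[-2,-5,0],[0,0,0]],[0,[-2,-5,0],[0,0,0]],[0,[-2,-5,0],[0,0,0]],[0,[-1.6,-4,0],[0,0,0]],[0,[-1.2,-3,0],[0,0,0]],[0,[0,0,0],[0,0,0]],[0,[0,0,0],[0,0,0]]]'

```text
time: 13.08
tool_pos: [481.0, 4.2, 234.7]
ee_rot: [-179.8, 1.0, 18.8]
wrist_force: [0.2, 1.0, 0.2]
opening: 85.2
```

Run:
```python
from h import *
look("w3")
```

```text
tcp [481.    4.2 234.7] [-179.8    1.    18.8]
top [ 488   99   70   66 3495] circle 589 -163 31 mid [ 589. -162.   84.] rgb [172. 167. 160.]
top [ 296  151   61   59 2842] circle 484 -3 31 mid [484.  -3.  86.] rgb [159. 157. 153.]
top [389 330  31  35 506] circle 314 -167 28 mid [ 315. -158.   84.] rgb [97. 26. 25.]
```

>>> carry_out --moves '[[0,[0.2,-0.4,-3],[0,-0.7,0]],[0,[0.1,-0.3,-3.5],[0,0,0]],[0,[0,0,-3],[0,0,0]],[0,[0,0,-2],[0,0,0]],[0,[0,0,0],[0,0,0]],[0,[0,0,0],[0,0,0]]]'

```text
time: 13.88
tool_pos: [485.5, 3.1, 116.2]
ee_rot: [-179.9, 0.2, 19.3]
wrist_force: [-0.3, -0.3, 0.0]
opening: 85.2
```

>>> carry_out --moves '[[0,[0,-0.7,-1],[0,0,0]],[0,[0,0,-2.5],[0,0,0]],[0,[0,0,-2.5],[0,0,0]],[0,[0,0,-1],[0,0,0]],[0,[0,0,0],[0,0,0]],[0.6,[0,0,0],[0,0,0]],[0.6,[0,0,0],[0,0,0]],[0.6,[0,0,0],[0,0,0]],[0.6,[0,0,0],[0,0,0]],[0.6,[0,0,0],[0,0,0]],[0.6,[0,0,0],[0,0,0]]]'

```text
time: 15.25
tool_pos: [488.1, -5.7, 48.2]
ee_rot: [179.9, -0.1, 19.3]
wrist_force: [-1.4, 0.8, -5.9]
opening: 60.0
```

>>> carry_out --moves '[[0.6,[0,0,1],[0,0,0]],[0.6,[0,0,2.5],[0,0,0]],[0.6,[0,0,3],[0,0,0]],[0.6,[0,0,3],[0,0,0]],[0.6,[0,0,3],[0,0,0]],[0.6,[0,0,0],[0,0,0]],[0.6,[0,0,0],[0,0,0]],[0.6,[0,0,0],[0,0,0]]]'

```text
time: 16.25
tool_pos: [486.3, -5.5, 178.2]
ee_rot: [179.9, -0.1, 19.3]
wrist_force: [-0.0, -0.2, -5.3]
opening: 59.7
```

Run:
```python
from h import *
force(16)
```

```text
F [ 0.01  0.02 -5.8 ] sd [0.5  0.5  0.37] open 59.5 [486.8  -5.5 179. ] [ 1.799e+02 -1.000e-01  1.930e+01] 17.05
```

This tin weighs about 5.8 N against 2.45 N, so it is the heaviest. I set it back down and fetch the third.

>>> carry_out --moves '[[0.6,[0,0,-3],[0,0,0]],[0.6,[0,0,-3],[0,0,0]],[0.6,[0,0,-3],[0,0,0]],[0.6,[0,0,-2],[0,0,0]],[0.6,[0,0,-0.8],[0,0,0]],[0.6,[0,0,-0.3],[0,0,0]],[0.6,[0,0,0],[0,0,0]],[0.6,[0,0,0],[0,0,0]]]'

```text
time: 18.05
tool_pos: [488.8, -5.6, 56.9]
ee_rot: [179.8, -0.4, 19.3]
wrist_force: [0.4, -0.3, -5.9]
opening: 59.7
```

>>> carry_out --moves '[[0.6,[0,0,-0.5],[0,0,0]],[0.6,[0,0,-0.3],[0,0,0]],[0.6,[0,0,-0.1],[0,0,0]],[0.6,[0,0,-0.1],[0,0,0]],[0.6,[0,0,0],[0,0,0]]]'

```text
time: 18.68
tool_pos: [489.6, -5.6, 47.7]
ee_rot: [179.7, -0.5, 19.3]
wrist_force: [-2.6, -0.9, -1.2]
opening: 59.4
```

>>> carry_out --moves '[[0.3,[0,0,0],[0,0,0]],[0,[0,0,0],[0,0,0]],[0,[0,0,0],[0,0,0]],[0,[0,0,0],[0,0,0]],[0,[0,0,0],[0,0,0]],[0,[0,0,2],[0,0,0]],[0,[0,0,4],[0,0,0]],[0,[0,0,4],[0,0,0]],[0,[0,0,4],[0,0,0]],[0,[0,0,3],[0,0,0]]]'

```text
time: 19.92
tool_pos: [488.7, -5.4, 221.4]
ee_rot: [179.8, -0.4, 19.3]
wrist_force: [-0.0, 0.3, -0.3]
opening: 85.4
```

>>> carry_out --moves '[[0,[2.5,-4,0],[0,0,0]],[0,[2.5,-4,0],[0,0,0]],[0,[2.5,-4,0],[0,0,0]],[0,[2,-3,0],[0,0,0]],[0,[0,0,0],[0,0,0]],[0,[0,0,0],[0,0,0]]]'

```text
time: 20.68
tool_pos: [587.0, -159.7, 224.5]
ee_rot: [179.6, -0.7, 19.4]
wrist_force: [-0.1, -0.0, -0.2]
opening: 85.5
```

Run:
```python
from h import *
look("w4")
```

```text
tcp [ 587.  -159.7  224.5] [179.6  -0.7  19.4]
top [353   0  94  37 842] circle 756 -170 37 mid [ 750. -170.   86.] rgb [140. 141. 139.]
top [ 590   35   50  137 1832] circle 749 -389 58 mid [ 745. -389.   87.] rgb [61. 44. 30.]
top [ 488  105   68   71 2658] circle 693 -326 33 mid [ 693. -325.   84.] rgb [167. 153. 113.]
top [ 290  157   63   61 2992] circle 589 -162 31 mid [ 589. -162.   86.] rgb [123. 120. 115.]
top [ 109  201   64   57 2797] circle 487 -6 31 mid [488.  -6.  84.] rgb [157. 154. 146.]
top [598 328  42  61 798] circle 509 -569 42 mid [ 508. -570.   86.] rgb [52. 50. 48.]
```

>>> carry_out --moves '[[0,[0.1,-0.2,-3],[0.3,0.8,0]],[0,[0,0,-3],[0,0,0]],[0,[0,0,-3],[0,0,0]],[0,[0,0,-1],[0,0,0]],[0,[0,0,0],[0,0,0]],[0,[0,0,0],[0,0,0]]]'

```text
time: 21.48
tool_pos: [588.1, -157.7, 125.6]
ee_rot: [-179.9, -0.2, 19.7]
wrist_force: [0.1, -0.2, 0.6]
opening: 85.2
```

>>> carry_out --moves '[[0,[0,-0.5,-2],[0,0,0]],[0,[0,0,-2.5],[0,0,0]],[0,[0,0,-2.5],[0,0,0]],[0,[0,0,-0.9],[0,0,0]],[0,[0,0,0],[0,0,0]],[0.6,[0,0,0],[0,0,0]],[0.6,[0,0,0],[0,0,0]],[0.6,[0,0,0],[0,0,0]],[0.6,[0,0,0],[0,0,0]],[0.6,[0,0,0],[0,0,0]],[0.6,[0,0,0],[0,0,0]]]'

```text
time: 22.85
tool_pos: [590.0, -164.6, 47.7]
ee_rot: [179.8, -0.5, 19.7]
wrist_force: [-1.3, 0.5, -2.0]
opening: 59.8
```

>>> carry_out --moves '[[0.6,[0,0,1],[0,0,0]],[0.6,[0,0,2.5],[0,0,0]],[0.6,[0,0,3],[0,0,0]],[0.6,[0,0,3],[0,0,0]],[0.6,[0,0,3],[0,0,0]],[0.6,[0,0,1],[0,0,0]],[0.6,[0,0,0],[0,0,0]],[0.6,[0,0,0],[0,0,0]]]'

```text
time: 23.85
tool_pos: [588.9, -164.2, 188.3]
ee_rot: [179.8, -0.5, 19.7]
wrist_force: [0.4, 0.2, -3.7]
opening: 59.6
```

Run:
```python
from h import *
force(8)
```

```text
F [-0.18  0.17 -2.91] sd [0.35 0.51 0.7 ] open 59.8 [ 589.2 -164.3  189. ] [179.8  -0.5  19.7] 24.25
```

The third tin weighs about 2.9 N, so it is the other light one. I carry it to the near end of the box.

>>> carry_out --moves '[[0.6,[-0.8,2.4,0],[0,0,0]],[0.6,[-1.4,4.2,0],[0,0,0]],[0.6,[-1.6,4.8,0],[0,0,0]],[0.6,[-1.6,4.8,0],[0,0,0]],[0.6,[-1.6,4.8,0],[0,0,0]],[0.6,[-1.6,4.8,0],[0,0,0]],[0.6,[-1.6,4.8,0],[0,0,0]],[0.6,[-1.4,4.2,0],[0,0,0]],[0.6,[-1,3,0],[0,0,0]],[0.6,[-0.5,1.5,0],[0,0,0]],[0.6,[0,0,0],[0,0,0]],[0.6,[0,0,0],[0,0,0]]]'

```text
time: 25.75
tool_pos: [446.6, 246.1, 189.9]
ee_rot: [179.8, -0.7, 20.1]
wrist_force: [0.6, -0.6, -3.4]
opening: 59.2
```

>>> carry_out --moves '[[0.6,[0.8,-0.8,-1.5],[0,0,0]],[0.6,[0,0,-2],[0,0,0]],[0.6,[0,0,-2],[0,0,0]],[0.6,[0,0,-2],[0,0,0]],[0.6,[0,0,-1],[0,0,0]],[0.6,[0,0,0],[0,0,0]],[0.6,[0,0,0],[0,0,0]]]'

```text
time: 26.62
tool_pos: [458.0, 230.1, 98.4]
ee_rot: [179.7, -0.6, 19.6]
wrist_force: [0.1, 0.8, -2.9]
opening: 59.4
```

>>> carry_out --moves '[[0.6,[0,0,-0.3],[0,0,0]],[0.6,[0,0,-0.2],[0,0,0]],[0.6,[0,0,-0.15],[0,0,0]],[0.6,[0,0,0],[0,0,0]],[0.6,[0,0,0],[0,0,0]]]'

```text
time: 27.25
tool_pos: [458.7, 230.4, 92.8]
ee_rot: [179.7, -0.7, 19.6]
wrist_force: [0.7, 0.0, -2.6]
opening: 59.4
```

Run:
```python
from h import *
force(5)
```

```text
F [-0.02 -0.03 -2.7 ] sd [0.43 0.74 0.18] open 59.4 [458.7 230.4  92.7] [179.7  -0.7  19.6] 27.5
```

>>> carry_out --moves '[[0.6,[0,0,-0.15],[0,0,0]],[0.6,[0,0,-0.15],[0,0,0]],[0.6,[0,0,0],[0,0,0]]]'

```text
time: 27.88
tool_pos: [459.4, 230.7, 92.3]
ee_rot: [179.6, -0.8, 19.6]
wrist_force: [1.0, 0.1, -3.2]
opening: 59.3
```

Run:
```python
from h import *
force(5)
```

```text
F [ 0.15 -0.6   2.14] sd [0.51 0.37 4.26] open 59.7 [459.8 230.8  92. ] [179.6  -0.9  19.6] 28.125
```

Contact, so I release, rise and check.

>>> carry_out --moves '[[0.3,[0,0,0],[0,0,0]],[0,[0,0,0],[0,0,0]],[0,[0,0,0],[0,0,0]],[0,[0,0,0],[0,0,0]],[0,[0,0,0],[0,0,0]],[0,[0,0,2],[0,0,0]],[0,[0,0,4],[0,0,0]],[0,[0,0,4],[0,0,0]],[0,[0,0,4],[0,0,0]],[0,[0,0,0],[0,0,0]]]'

```text
time: 29.38
tool_pos: [458.9, 230.6, 235.6]
ee_rot: [179.6, -0.8, 19.6]
wrist_force: [-0.7, -0.2, -1.0]
opening: 85.4
```

>>> carry_out --moves '[[0,[0.4,-4,0],[0,0,0]],[0,[0.6,-5,0],[0,0,0]],[0,[0.6,-5,0],[0,0,0]],[0,[0.6,-4.5,0],[0,0,0]],[0,[0.4,-3,0],[0,0,0]],[0,[0.2,-1.6,0],[0,0,0]],[0,[0,0,0],[0,0,0]],[0,[0,0,0],[0,0,0]]]'

```text
time: 30.38
tool_pos: [484.5, -7.2, 231.1]
ee_rot: [179.7, -0.5, 19.6]
wrist_force: [0.2, 0.6, -0.5]
opening: 85.5
```

Run:
```python
from h import *
look("w5",80,140)
```

```text
tcp [484.5  -7.2 231.1] [179.7  -0.5  19.6]
top [   0   91  104   80 6832] circle 460 230 31 mid [461. 223. 107.] rgb [126. 122. 116.]
top [ 287  153   62   60 2898] circle 487 -6 31 mid [487.  -6.  86.] rgb [152. 150. 147.]
top [377 338  36  27 538] circle 324 -163 24 mid [ 324. -161.   84.] rgb [96. 24. 23.]
```

>>> carry_out --moves '[[0,[0.2,0.1,-3],[0,0,0]],[0,[0,0,-3],[0,0,0]],[0,[0,0,-3],[0,0,0]],[0,[0,0,-2],[0,0,0]],[0,[0,0,0],[0,0,0]],[0,[0,0,0],[0,0,0]]]'

```text
time: 31.18
tool_pos: [486.7, -1.0, 118.9]
ee_rot: [179.8, -0.6, 20.1]
wrist_force: [0.3, -0.3, -0.3]
opening: 85.5
```

>>> carry_out --moves '[[0,[0,-0.5,-1.5],[0,0,0]],[0,[0,0,-2.5],[0,0,0]],[0,[0,0,-2.5],[0,0,0]],[0,[0,0,-0.8],[0,0,0]],[0,[0,0,0],[0,0,0]],[0.6,[0,0,0],[0,0,0]],[0.6,[0,0,0],[0,0,0]],[0.6,[0,0,0],[0,0,0]],[0.6,[0,0,0],[0,0,0]],[0.6,[0,0,0],[0,0,0]],[0.6,[0,0,0],[0,0,0]]]'

```text
time: 32.55
tool_pos: [488.6, -7.3, 46.5]
ee_rot: [179.6, -1.0, 20.0]
wrist_force: [-0.0, -0.8, -6.5]
opening: 59.5
```

>>> carry_out --moves '[[0.6,[0,0,1],[0,0,0]],[0.6,[0,0,2.5],[0,0,0]],[0.6,[0,0,3],[0,0,0]],[0.6,[0,0,3],[0,0,0]],[0.6,[0,0,3],[0,0,0]],[0.6,[0,0,3],[0,0,0]],[0.6,[0,0,3],[0,0,0]],[0.6,[0,0,1.5],[0,0,0]],[0.6,[0,0,0],[0,0,0]],[0.6,[0,0,0],[0,0,0]],[0.6,[0,0,0],[0,0,0]]]'

```text
time: 33.92
tool_pos: [485.5, -6.8, 254.7]
ee_rot: [179.6, -0.8, 20.1]
wrist_force: [-0.2, 0.9, -5.0]
opening: 59.6
```

Run:
```python
from h import *
force(6)
c=arm.capture("top");W=cloud(c);cv2.imwrite("pics/end.png",cv2.resize(c["img"][80:320,120:480,::-1],None,fx=2.2,fy=2.2))
b=(W[...,1]>100)&(W[...,1]<400)&(W[...,0]<720)&(W[...,0]>330)
m=(b&(W[...,2]>120)&(W[...,2]<140)).astype(np.uint8);n,L,S,_=cv2.connectedComponentsWithStats(m)
for i in range(1,n):
    if S[i,4]>50:print(S[i,4],np.median(W[L==i],0).round(),W[L==i].std(0).round(1))
c=arm.capture("scene");cv2.imwrite("pics/ends.png",c["img"][100:320,160:520,::-1].repeat(2,0).repeat(2,1))
```

```text
F [ 0.27  0.01 -5.7 ] sd [0.41 0.5  0.37] open 59.5 [485.8  -6.7 255.4] [179.6  -0.9  20.1] 34.225
530 [587. 272. 129.] [15.5 15.5  2.4]
554 [456. 231. 129.] [15.1 15.5  2.2]
```

View pics/ends.png

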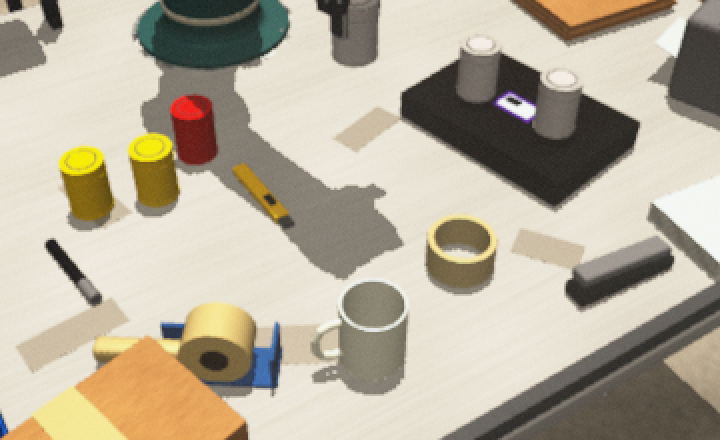

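View pics/end.png

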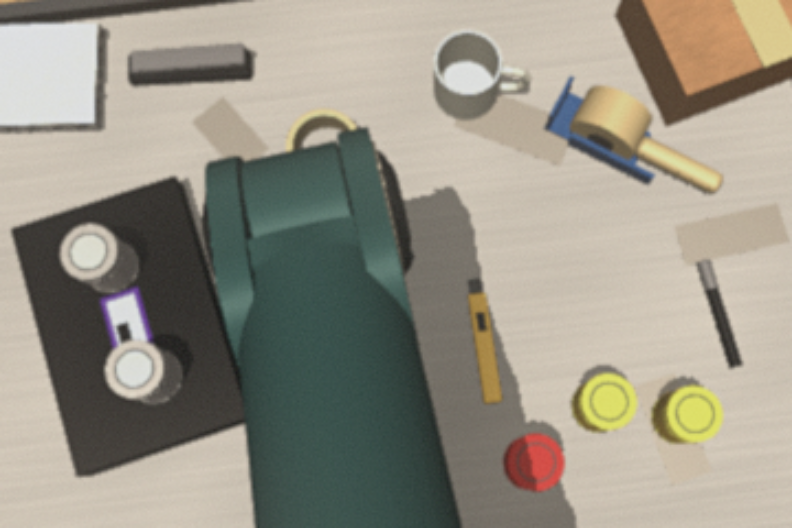

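The scene view shows both light tins upright on the box (scene crop (478,70) and (557,103)) and the held tin upright at (355,30). The top view shows the bystanders where they were. The held tin's underside is about 208 mm up and it weighs 5.7 N.

```bash
python3 -c "
from plant import arm
print(arm.finish_job())"
```

```text
the job is handed in; nothing more can be done
None
```

I hefted the three bare-metal tins at about 2.45 N, 2.9 N and 5.8 N. The two light ones now stand on the black box, and the arm is still holding the heaviest one up. The job is handed in; it reported no verdict.

- **Light tins:** both stand upright on the box at about (587,272) and (456,231) mm, with lid tops at 129 mm, as expected for a tin standing on the box.
- **Held tin:** its underside is about 208 mm above the bench, it reads 5.7 N, the tool tilt is about 1°, and the arm was still.
- **Other things on the bench:** the bystanders and the red and yellow look-alikes looked unmoved in the last pictures. In the top view the arm partly hid the tape roll, but the scene view showed it clearly.
- **Time:** the job took about 34 s of the 72 s allowed.

No check failed. One rough spot was the box centre: a quick refit from the top camera was partly hidden by the arm and disagreed with the first estimate by about 23 mm. I kept the first estimate, and the last pictures show both tins well inside the box edges.

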